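# Cover the specimen dish and slide it under the microscope to the detent

## Task

Put the clear lid on the specimen dish that stands on the slide carriage, so that it sits flat over the dish. Then take the carriage by its knob and slide it along the rail towards the microscope until you feel the ball detent drop into its notch. Finish there, still gripping the knob and holding the carriage at rest in the notch with the lid on; do not bump the microscope or disturb the jar, the magnifier or the slide box.

Things in the scene. Friction and masses are not known exactly. Their poses are not given: they have to be found in the camera images.
- rail: slide rail fixed on the bench, 115 wide (x) x 510 long (y, from -270 to +240 mm), 18 high, black end stops 28 high. Origin on the bench. The microscope is at its -y end; the carriage slides to -y. On its -x side a steel strip with one 12 mm gap, the notch, at y -55 to -105 mm, different each run. End stop resists too, 35 mm or more past the notch, but there the ball is not down.
- carriage: aluminium slab on the rail, 70 (x) x 230 (y) x 12, top 30 mm above the bench. Origin: centre of its underside, axes as the rail's. Slides only along rail y, from y = +110 (starts +80 to +110) to -140 mm; drag 1.5 N. Dish at its -y end, knob at its +y end; midway on its -x side a sprung ball plunger (20 mm wide, top 52 mm up). The ball is in the notch when the origin's rail y is the notch's.
- knob (a point): point on the axis of the black upright cylindrical knob of the carriage, 22 mm diameter, standing from 30 to 66 mm above the bench; this point is 54 mm above the bench, at carriage (0, +80 mm). Grip it from above; fingertips must stay above the carriage top (30 mm).
- dish_rim (a point): centre of the top rim of the small clear round dish fixed on the carriage at carriage (0, -80 mm): 44 mm outer diameter, rim 44 mm above the bench, 14 mm above the carriage top.
- detent (a joint): drop (m) of the sprung ball: about 0.0004 on the flat strip, 0.0044 centred in the notch, 0.003 at 2 mm and 0.002 at 3 mm off centre. The notch first pulls the carriage in over its last 5 mm with up to 5 N, then resists leaving it either way with 5 to 7 N; let loose within 3 mm of it, the carriage centres by itself.
- lid: loose clear plastic dish lid, 56 mm diameter, 15 high, 30 g: 3 mm top, 2.5 mm skirt round a 12 mm deep hollow of 51 mm diameter, open downward (3.5 mm play all round on the dish). Lies skirt down on the bench on the +x side of the rail. Origin: centre of its underside. Seated, the origin is 12 mm below dish_rim, 32 mm above the bench. Grip across its diameter.
- microscope: white stereo microscope, fixed: base 200 (x) x 170 (y) x 28 mm, origin under its centre, axes as the rail's. Column at its (+50, 0) mm; over the rail a round head, radius 37, axis at its (-170, 0), lowest point 150 mm above the bench; eyepieces lean to -x, -y up to 370 mm high. In the notch the dish is within about 8 mm of under the head's axis.
- jar: bystander: small amber jar, 52 mm diameter, 70 mm high; origin at the centre of its underside. Leave alone.
- magnifier: bystander: hand magnifier lying on the bench, ring 60 mm diameter, with a 75 mm handle to its +x, 8 mm thick; origin at the ring's centre, underside. Leave alone.
- slide_box: bystander: closed box for slides, 92 x 102 x 34 mm; origin at the centre of its underside. Leave alone.
Things that resemble listed ones, but are neither listed nor needed, are in the scene too. There is more than one size of the lid; the one meant has the size given above.

How it is judged:
On the way:
1. the lid sits flat on the dish and is let go (horizontal distance between lid and dish_rim below 0.006 m and z of lid in the frame of dish_rim below -0.0095 m and angle between lid's own z axis and vertical below 0.08 rad and contact force between the fingers and lid below 0.1 N), for 0.2 s.
At the end, for the whole second after the job is handed in: Ball down in the notch (dropped over 2.5 mm, carriage within about 2.5 mm of its centre), carriage at rest, knob still gripped (over 2 N, grasp point within 30 mm of the knob point), lid untouched on the dish: within 6 mm of centre, within 2.5 mm of fully down, level within 0.08 rad (all of step 1 and value of joint detent above 0.0025 m and linear speed of carriage below 0.005 m/s and contact force between the fingers and carriage above 2 N and distance between the grasp point and knob below 0.03 m); the arm keeps its last pose, push and grip.
It fails at once if the microscope is bumped (more than 3 N) (contact force between any of the arm, the fingers, lid and microscope above 3 N).
It fails at once if a bystander is moved by more than 20 mm (distance of any of jar, magnifier, slide_box from where it was at the start of the episode above 0.02 m).
It also fails if it takes over 58 s, if anything falls off the work surface, if the arm or the gripper's body presses on something with over 40 N, if the wrist force passes 120 N, or if a joint passes its speed limit or range.

## Robot

A 6-joint arm with a two-finger parallel gripper is mounted at the origin on the work surface. World frame = base frame: x ahead of the robot, y to its left, z up, the work surface at z = 0. Lengths are in m, angles in rad, forces in N, time in s.
With the tool pointing down it reaches from about 0.425 to 0.95 m from the base axis. Payload 3.5 kg.
Tool frame: the origin (TCP) lies at the very end of the fingers, on their centre line; the grasp point (between the pads) lies 19 mm behind it; z points along the fingers, y is the line along which they close (so a half turn about z gives the same grasp; the last joint's range is limited). The gripper opens to 85 mm and grips with 20 to 120 N. Pads are 22 mm wide; open, the fingers measure 114 mm over their backs; the gripper's body (76 mm by 85 mm) begins 54 mm behind the grasp point. The pads swing forward as they close: fully open they stand 13 mm farther back than shut.
Start: joints at [-1.397, 0.286, 1.577, -0, 1.279, -0.15], TCP at [0.215, -0.64, 0.231] pointing down, gripper open.
Joint ranges: [-2.77, 2.77], [-0.9, 2.22], [0.21, 2.48], [-1.53, 4.67], [0.24, 2.81], [-2.84, 2.84]. Speed limits (rad/s): [2.79, 2.79, 3.14, 3.14, 3.14, 3.14].

## Interface

Orientations are given as a unit quaternion [x, y, z, w].
In Python, from plant import ctrl gives the robot as it stands.
- The arm moves only by the tool carry_out, never from a script. Its argument "deltas" is one flat list of numbers, 6 for each row, row after row: the shift along the tool's x, y, z in m, then the turn, a rotation vector about the tool's x, y, z in rad. A call has 1 to 5 rows; each row is the pose to reach, as a shift and turn from the pose commanded when the call began, along the tool's axes at that moment; what a row does not reach only later rows make up. A row lasts 1/8 s, in which the tool goes at most 62.5 mm and 10.7 degrees, less where a joint would pass 70% of its speed; a pose out of reach is approached as far as the arm can. A call with a gripper value outside its range is refused whole. "grip" is the opening in per cent of the stroke, from 0 (shut) to 100 (fully open), set as the call begins (left out, the last holds). The fingers move at their own pace and stop on an object; "grip_force" is the grip in N (left out, the last holds). Time passes only in rows, so rows that repeat a pose let the fingers close. It gives the time, the measured TCP pose, the force, the opening and the grip force at its end, in the units of the state.
- ctrl.get_state(): the state, without advancing time (a new reading comes with each control period).
- ctrl.read_camera(name): name is "side" or "top"; returns (picture, depth): 384x512x3 uint8, red, green, blue; 384x512 float32, m along the optical axis (not along the pixel's ray), 0 where there is no reading.
- ctrl.camera_model(name): a dict with "intrinsics" (3x3 intrinsics, pixels), "extrinsics" (4x4, takes a point from world to camera coordinates). Camera axes: x right, y down, z forward; pixel columns grow to the right and rows downward; lengths in m; the calibration is good to about 2 mm. A picture is of the moment at which its call begins. camera_model takes no time and is no camera call.
- ctrl.sign_off(): hands the job in; it is judged then, once.
Trained networks look in the newest picture that a camera, given by its name, has taken for a name from the list of things; names that differ only in an ending like _2 or _b are one class to them, and where a whole thing is asked for, a point or a joint stands for the part that bears it (a point fixed in the world has none). Each returns a list of dicts, best first, with "score" (0 to 1); they miss things now and then, are a little off and sometimes report something else, mostly with a low value. They report only what shows in the picture. A call takes as long as a camera call. They do not tell look-alikes from the thing itself.
- ctrl.find_in(camera, query): "uv" ([column, row] in pixels, amid what is visible of it).
The state is a dict: "time": time; "qpos": joint angles; "dq": joint speeds; "joint_efforts": joint torques, N m; "eef_pos": TCP position; "tcp_rot": TCP orientation; "contact_force": force on the tool from outside, world axes, zero at the start; "wrist_torque": the same for the moment, N m; "opening": opening from 0.0 (shut) to 1.0 (fully open); "finger_force": force on a finger pad.
Only numpy, scipy, OpenCV 4.12 (cv2) and the standard library are available. Lean on these libraries where they do the work, as an engineer would, in place of code of your own. Each camera call takes 0.05 s, during which the arm holds its last target. There are 200 camera calls.

## Working session

There is one attempt and no reset: what is moved stays moved. The work goes in short steps, Python scripts to look and compute and a tool call to move; the robot and the scene stay as the last step left them, time stands still between calls to the robot, and variables do not carry over. Pictures are saved under pics/ and viewed, at most 10 in all, crops included, and the job is handed in when it is done.

Besides the shell and the picture viewer there is one more tool, called after "Emit:" as name(argument=value, ...) on one line, values as JSON. carry_out: Moves the arm, as the interface text tells. Its arguments: {"type":"object","properties":{"deltas":{"type":"array"},"grip":{"type":"number"},"grip_force":{"type":"number"}},"required":["deltas"]}

```bash
mkdir -p pics; cat > h.py <<'E'
import numpy as np, cv2
from plant import ctrl
from scipy.spatial.transform import Rotation as R
def shot(n,name=None):
    im,d=ctrl.read_camera(n)
    if name: cv2.imwrite(f'pics/{name}.png',im[:,:,::-1])
    return im,d
def ray(n,uv,z):
    m=ctrl.camera_model(n);K=np.array(m['intrinsics']);E=np.array(m['extrinsics'])
    c=-E[:3,:3].T@E[:3,3]; d=E[:3,:3].T@np.linalg.solve(K,[uv[0],uv[1],1.])
    return c+d*(z-c[2])/d[2]
def pts(n,dep):
    m=ctrl.camera_model(n);K=np.array(m['intrinsics']);E=np.array(m['extrinsics'])
    v,u=np.mgrid[:dep.shape[0],:dep.shape[1]]
    p=np.stack([(u-K[0,2])/K[0,0]*dep,(v-K[1,2])/K[1,1]*dep,dep],-1)
    return (p-E[:3,3])@E[:3,:3]
def proj(n,p):
    m=ctrl.camera_model(n);K=np.array(m['intrinsics']);E=np.array(m['extrinsics'])
    q=K@(E[:3,:3]@np.array(p)+E[:3,3]); return q[:2]/q[2]
def st():
    s=ctrl.get_state(); print({k:np.round(v,4).tolist() for k,v in s.items()}); return s
E
python3 - <<'E'
from h import *
st()
for n in('top','side'):
    im,d=shot(n,n+'0'); P=pts(n,d); m=ctrl.camera_model(n)
    print(n,np.round(m['intrinsics'],1).tolist(),np.round(m['extrinsics'],3).tolist())
    for q in('rail','carriage','knob','dish_rim','lid','microscope','jar','magnifier','slide_box','detent'):
        for r in ctrl.find_in(n,q)[:5]:
            u,v=[int(round(x)) for x in r['uv']]; print(q,round(r['score'],2),u,v,np.round(P[v,u],3))
E
```

```text
{'time': 0.0, 'qpos': [-1.397, 0.2872, 1.5782, -0.0, 1.2786, -0.15], 'dq': [-0.0007, -0.0005, 0.0012, 0.0003, 0.0004, 0.0001], 'joint_efforts': [-0.0001, -40.5981, -29.2624, -0.0002, 0.0057, 0.0], 'eef_pos': [0.2147, -0.6393, 0.2299], 'tcp_rot': [0.9869, 0.1612, -0.0, -0.0012], 'contact_force': [-0.2023, 0.2871, -0.2373], 'wrist_torque': [0.0027, -0.0395, 0.0193], 'finger_force': 0.0, 'opening': 0.9974}
top [[409.9, 0.0, 257.2], [0.0, 409.9, 188.8], [0.0, 0.0, 1.0]] [[-0.007, -1.0, -0.0, 0.091], [-0.992, 0.007, -0.13, 0.529], [0.13, -0.0, -0.992, 0.972], [0.0, 0.0, 0.0, 1.0]]
rail 0.73 263 199 [0.504 0.073 0.033]
rail 0.38 143 229 [0.432 0.355 0.068]
rail 0.3 146 156 [0.613 0.362 0.036]
carriage 0.91 232 192 [0.522 0.149 0.031]
knob 0.73 229 194 [0.518 0.157 0.031]
dish_rim 0.92 232 192 [0.522 0.149 0.031]
lid 0.69 229 134 [0.673 0.158 0.015]
lid 0.54 200 113 [0.731 0.233 0.011]
lid 0.44 260 126 [0.696 0.079 0.008]
microscope 0.83 363 160 [ 0.555 -0.117  0.255]
jar 0.88 142 228 [0.434 0.357 0.071]
magnifier 0.72 390 274 [ 0.32  -0.238  0.005]
magnifier 0.63 263 199 [0.504 0.073 0.033]
slide_box 0.71 147 157 [0.611 0.36  0.034]
side [[367.0, 0.0, 252.8], [0.0, 367.0, 194.9], [0.0, 0.0, 1.0]] [[0.237, 0.971, 0.02, -0.201], [0.608, -0.132, -0.783, -0.231], [-0.758, 0.197, -0.621, 1.316], [0.0, 0.0, 0.0, 1.0]]
rail 0.87 259 222 [0.543 0.09  0.026]
carriage 0.92 283 211 [0.522 0.158 0.032]
carriage 0.19 343 179 [0.452 0.352 0.052]
knob 0.77 278 211 [0.521 0.145 0.033]
dish_rim 0.97 282 215 [0.537 0.151 0.032]
lid 0.69 344 276 [0.735 0.232 0.012]
lid 0.62 270 276 [0.7   0.075 0.012]
lid 0.61 306 258 [0.673 0.167 0.017]
microscope 0.6 151 226 [ 0.728 -0.144  0.23 ]
jar 0.59 348 178 [0.461 0.361 0.061]
magnifier 0.73 307 260 [0.679 0.167 0.017]
magnifier 0.71 120 187 [ 0.3   -0.251  0.009]
magnifier 0.44 152 224 [ 0.726 -0.142  0.233]
slide_box 0.6 373 225 [0.621 0.357 0.034]
```

View pics/top0.png

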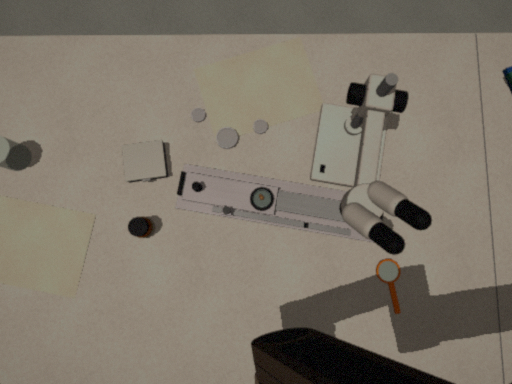

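View pics/side0.png

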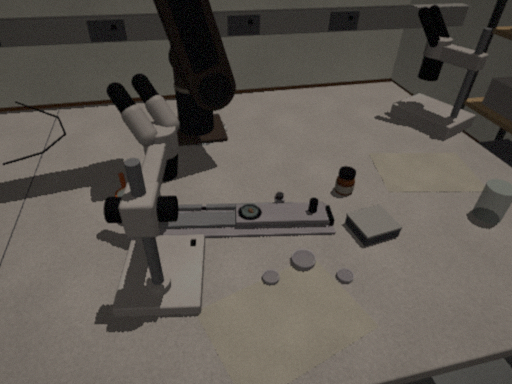

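The top view shows three lid-like discs, at (228,138), (199,115) and (261,127). The one at (228,138) is the largest, at about 22 px (56 mm), so it fits. The knob is at (197,187), the dish at (262,198), the plunger at (228,211) and a dark gap in the strip at (306,225). An enlarged crop should confirm these.

```bash
python3 - <<'E'
from h import *
im,d=shot('top')
P=pts('top',d)
c=im[100:250,170:390,::-1]; c=cv2.convertScaleAbs(c,alpha=1.5); cv2.imwrite('pics/crop1.png',cv2.resize(c,None,fx=3.5,fy=3.5,interpolation=cv2.INTER_CUBIC))
g=cv2.cvtColor(im,cv2.COLOR_RGB2GRAY)
# lids by height
for (u,v) in((228,138),(199,115),(261,127)):
    w=P[v-18:v+19,u-18:u+19]; mk=(w[...,2]>0.008); n,l,s,ce=cv2.connectedComponentsWithStats(mk.astype(np.uint8))
    k=l[18,18]; q=w[l==k]; print(u,v,'area-diam mm',2*np.sqrt(s[k,4]/np.pi)*1.04/410*1000,'c',q.mean(0).round(4),'ext',(q.max(0)-q.min(0)).round(3))
for n,uv,z in(('knob',(197,187),.066),('dish',(262,198),.044),('plung',(228,211),.045),('gap',(306,225),.02)): print(n,ray('top',uv,z).round(4))
# carriage top, rail by height
q=P[(P[...,2]>.026)&(P[...,2]<.036)]; q=q[(abs(q[:,0]-.52)<.09)&(q[:,1]>-.02)&(q[:,1]<.3)]
r=cv2.minAreaRect((q[:,:2]*1000).astype(np.float32)); print('carr',r)
E
```

```text
228 138 area-diam mm 55.27884468410878 c [0.6643 0.1638 0.0207] ext [0.293 0.104 1.024]
199 115 area-diam mm 33.98709913009316 c [0.7286 0.2395 0.0107] ext [0.038 0.034 0.007]
261 127 area-diam mm 35.403830863525826 c [0.6949 0.0786 0.0173] ext [0.315 0.036 1.024]
knob [0.5307 0.2304 0.066 ]
dish [0.5057 0.0757 0.044 ]
plung [0.4746 0.158  0.045 ]
gap [ 0.4406 -0.0324  0.02  ]
carr ((512.5000610351562, 163.82864379882812), (244.48179626464844, 90.04816436767578), 79.89224243164062)
```

View pics/crop1.png

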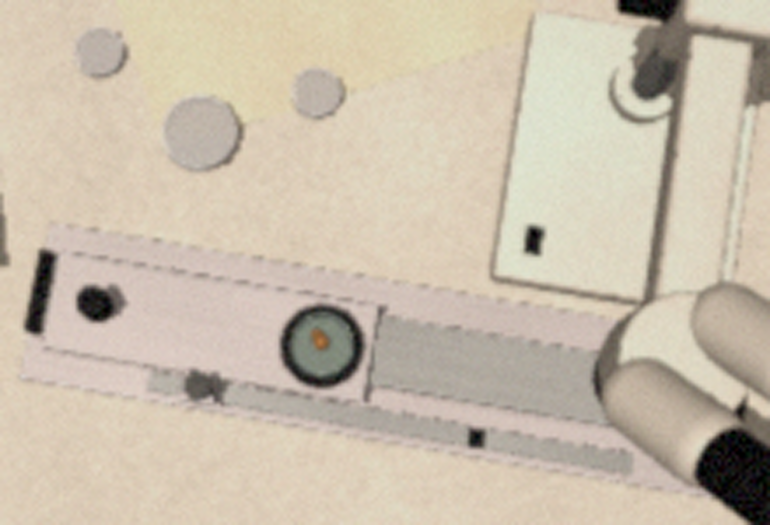

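The crop confirms the large disc at crop (202,132), which is pixel (228,138): 55 mm measured, against 34–35 mm for the other two. The dish's dark ring looks wider than 44 mm, so I'll check it close up in both cameras.

```bash
python3 - <<'E'
from h import *
a,da=shot('top'); b,db=shot('side')
def crop(im,u,v,w,h,f): return cv2.resize(cv2.convertScaleAbs(im[v-h:v+h,u-w:u+w,::-1],alpha=1.5),None,fx=f,fy=f,interpolation=cv2.INTER_CUBIC)
A=crop(a,262,198,20,20,10); B=crop(b,250,211,20,20,10); C=crop(a,200,187,20,10,10); D=crop(b,310,208,20,10,10)
cv2.imwrite('pics/crop2.png',np.vstack([np.hstack([A,B]),np.hstack([C,D])]))
P=pts('top',da); print((P[190:210,262,2]*1000).round(), (P[198,246:280,2]*1000).round())
P=pts('side',db); print((P[203:222,250,2]*1000).round())
print('side lid', [ (ray('side',(u,v),.015)).round(4) for u,v in((303,260),)])
np.save('a.npy',a);np.save('b.npy',b)
E
```

```text
[36. 33. 36. 32. 32. 43. 44. 45. 44. 43. 37. 34. 34. 31. 33. 31. 43. 32.
 30. 32.] [30. 32. 34. 29. 27. 31. 30. 31. 36. 35. 31. 32. 36. 35. 44. 45. 44. 43.
 32. 35. 34. 35. 35. 30. 44. 31. 31. 33. 26. 29. 30. 18. 20. 23.]
[45. 41. 37. 36. 34. 45. 43. 44. 41. 38. 47. 42. 39. 37. 31. 29. 35. 32.
 32.]
side lid [array([0.6748, 0.1588, 0.015 ])]
```

View pics/crop2.png

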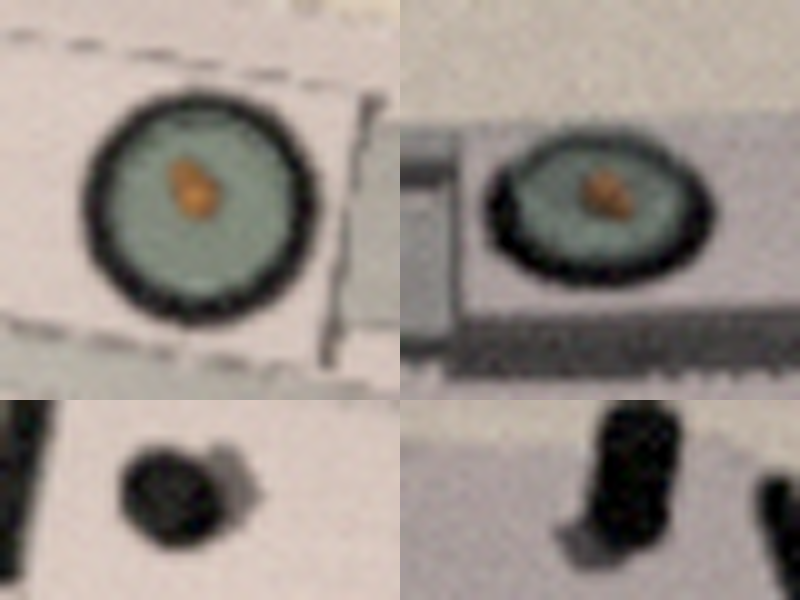

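Top crop: the dark ring, centred on (200,207), is a 56 mm ring painted on the carriage top, with the green dish inside it. Knob at crop (170,495). Next I fit centres in both cameras.

```bash
python3 - <<'E'
from h import *
a=np.load('a.npy');b=np.load('b.npy')
def blob(im,u,v,r,fn,f=8):
    c=cv2.resize(im[v-r:v+r,u-r:u+r],None,fx=f,fy=f,interpolation=cv2.INTER_CUBIC)
    m=fn(c).astype(np.uint8); cs,_=cv2.findContours(m,cv2.RETR_EXTERNAL,cv2.CHAIN_APPROX_NONE)
    k=max(cs,key=lambda k:cv2.contourArea(cv2.convexHull(k))); h=cv2.convexHull(k)
    M=cv2.moments(h); e=cv2.minAreaRect(h)
    uv=np.array([M['m10'],M['m01']])/M['m00']; return (uv+.5)/f-.5+[u-r,v-r],np.array(e[1])/f
dark=lambda c:c.max(2)<65
for n,im,u,v in(('top',a,262,198),('side',b,250,211)):
    uv,s=blob(im,u,v,16,dark); print('ring',n,uv.round(2),s.round(1),ray(n,uv,.030).round(4))
uv,s=blob(a,197,187,8,dark); print('knob',uv.round(2),s.round(1),ray('top',uv,.055).round(4))
uv,s=blob(b,313,205,12,dark); print('knob',uv.round(2),s.round(1),ray('side',uv,.048).round(4))
for n,im,u,v in(('top',a,228,138),('side',b,303,260)):
    bg=np.median(im[v-16:v+16,u-16:u+16].reshape(-1,3),0)
    c=im[v-14:v+14,u-14:u+14]; 
    # lid is greyer than bench: r-b difference
    sat=lambda c:cv2.GaussianBlur(c.astype(np.float32),(0,0),5)@np.array([1,0,-1],np.float32)
    x=sat(cv2.resize(c,None,fx=8,fy=8,interpolation=cv2.INTER_CUBIC)); t=(x[112-20:132,112-20:132].mean()+np.percentile(x,92))/2
    uv,s=blob(im,u,v,14,lambda c:sat(c)<t); print('lid',n,t,uv.round(2),s.round(1),ray(n,uv,.0075).round(4))
uv,s=blob(a,306,225,5,lambda c:c.max(2)<80); print('gap',uv,s,ray('top',uv,.018).round(4))
E
```

```text
ring top [261.58 198.45] [23. 23.] [0.5061 0.0765 0.03  ]
ring side [249.34 211.74] [15.6 23.4] [0.5047 0.0746 0.03  ]
knob [197.15 186.43] [10.9  9.3] [0.5336 0.2316 0.055 ]
knob [312.07 206.1 ] [ 9.9 18.2] [0.5376 0.2288 0.048 ]
lid top 21.846508 [227.08 137.83] [23.6 22.8] [0.6654 0.1634 0.0075]
lid side 15.455227 [302.42 258.45] [26.9 26.1] [0.664  0.1622 0.0075]
gap [305.64131682 224.71566013] [4.68522501 5.1831708 ] [ 0.4414 -0.0318  0.018 ]
```

```bash
cat >> h.py <<'E'
def go(*targets):
    "targets: (x,y,z,theta of tool x) -> delta from the present pose in tool axes"
    s=ctrl.get_state(); r=R.from_quat(s['tcp_rot']); p=np.array(s['eef_pos'])
    print('t',round(s['time'],2),'pos',p.round(4),'th',round(float(np.arctan2(*r.as_matrix()[[1,0],[0,0]])),4),'F',np.round(s['contact_force'],1),'open',round(s['opening'],3),'ff',round(s['finger_force'],1))
    for t in targets:
        g=R.from_euler('z',t[3])*R.from_quat([1,0,0,0])
        print(t,'->',r.inv().apply(np.array(t[:3])-p).round(4).tolist(),(r.inv()*g).as_rotvec().round(4).tolist())
E
python3 - <<'E'
from h import *
im,d=shot('top');P=pts('top',d); q=P[120:250,310:430].reshape(-1,3); q=q[(d[120:250,310:430].ravel()>0)]
print(q[:,2].max(), q[q[:,2]>.3].min(0),q[q[:,2]>.3].max(0))
go((.215,-.64,.45,.324),(.4,-.31,.45,.9),(.665,.163,.45,1.39))
E
```

```text
0.3592555382021245 [ 0.38647109 -0.19896921  0.30005136] [ 0.49436558 -0.08674199  0.35925554]
t 1.3 pos [ 0.2148 -0.6399  0.2313] th 0.3238 F [-0.3  0.9 -0.2] open 1.002 ff 0.0
(0.215, -0.64, 0.45, 0.324) -> [0.0002, 0.0002, -0.2187] [-0.0, 0.0, -0.0002]
(0.4, -0.31, 0.45, 0.9) -> [0.2805, -0.2538, -0.2187] [-0.0, 0.0, -0.5762]
(0.665, 0.163, 0.45, 1.39) -> [0.6823, -0.618, -0.2187] [-0.0, 0.0, -1.0662]
```

Emit:
carry_out(deltas=[0,0,-0.06,0,0,0,0,0,-0.12,0,0,0,0,0,-0.18,0,0,0,0.01,-0.01,-0.22,0,0,0,0.05,-0.045,-0.225,0,0,-0.1], grip=100)

```text
time: 1.92
eef_pos: [0.2471, -0.5827, 0.4606]
tcp_rot: [0.978, 0.21, -0.0, 0.004]
contact_force: [0.8, 0.3, -0.2]
opening: 1.0
finger_force: 0.0
```

```bash
python3 - <<'E'
from h import *
go((.4,-.31,.45,.9),(.665,.163,.45,1.39))
E
```

```text
t 1.93 pos [ 0.2471 -0.5827  0.4606] th 0.4233 F [ 0.8  0.3 -0.2] open 1.0 ff 0.0
(0.4, -0.31, 0.45, 0.9) -> [0.2514, -0.1859, 0.0089] [0.0067, 0.0032, -0.4767]
(0.665, 0.163, 0.45, 1.39) -> [0.6873, -0.5083, 0.0059] [0.0059, 0.0049, -0.9667]
```

Emit:
carry_out(deltas=[0.048,-0.036,0,0,0,-0.1,0.096,-0.071,0,0,0,-0.2,0.144,-0.107,0,0,0,-0.3,0.192,-0.142,0,0,0,-0.4,0.24,-0.178,0,0,0,-0.5])

```text
time: 2.55
eef_pos: [0.394, -0.3186, 0.4565]
tcp_rot: [0.895, 0.447, 0.0, 0.0]
contact_force: [0.1, -0.7, -0.1]
opening: 0.999
finger_force: 0.0
```

```bash
python3 - <<'E'
from h import *
go((.665,.163,.45,1.39))
E
```

```text
t 2.55 pos [ 0.394  -0.3186  0.4565] th 0.9267 F [ 0.1 -0.7 -0.1] open 0.999 ff 0.0
(0.665, 0.163, 0.45, 1.39) -> [0.5478, -0.0724, 0.0065] [0.0008, 0.0002, -0.4633]
```

Emit:
carry_out(deltas=[0.06,-0.008,0,0,0,-0.09,0.12,-0.016,0,0,0,-0.18,0.18,-0.024,0,0,0,-0.27,0.24,-0.032,0,0,0,-0.36,0.3,-0.04,0,0,0,-0.463])

```text
time: 3.18
eef_pos: [0.543, -0.055, 0.4567]
tcp_rot: [0.768, 0.64, 0.0, 0.0]
contact_force: [0.5, -0.2, 0.3]
opening: 0.999
finger_force: 0.0
```

```bash
python3 - <<'E'
from h import *
go((.665,.163,.45,1.39),(.665,.163,.1,1.39))
E
```

```text
t 3.17 pos [ 0.543  -0.055   0.4567] th 1.3902 F [ 0.5 -0.2  0.3] open 0.999 ff 0.0
(0.665, 0.163, 0.45, 1.39) -> [0.2363, 0.0809, 0.0067] [0.001, 0.0003, 0.0002]
(0.665, 0.163, 0.1, 1.39) -> [0.2364, 0.0806, 0.3567] [0.001, 0.0003, 0.0002]
```

Emit:
carry_out(deltas=[0.055,0.019,0,0,0,0,0.11,0.038,0.01,0,0,0,0.155,0.054,0.045,0,0,0,0.2,0.068,0.085,0,0,0,0.236,0.081,0.125,0,0,0])

```text
time: 3.8
eef_pos: [0.6657, 0.1622, 0.3302]
tcp_rot: [0.769, 0.64, 0.0, 0.0]
contact_force: [-0.1, -0.9, -0.8]
opening: 1.0
finger_force: 0.0
```

Emit:
carry_out(deltas=[0,0,0.06,0,0,0,0,0,0.12,0,0,0,0,0,0.18,0,0,0,0,0,0.23,0,0,0,0,0,0.23,0,0,0])

```text
time: 4.42
eef_pos: [0.6612, 0.1599, 0.0953]
tcp_rot: [0.769, 0.639, -0.005, -0.003]
contact_force: [0.3, -0.1, -0.5]
opening: 0.998
finger_force: 0.0
```

```bash
python3 - <<'E'
from h import *
im,d=shot('side'); 
cv2.imwrite('pics/s2.png',cv2.resize(cv2.convertScaleAbs(im[150:300,210:410,::-1],alpha=1.5),None,fx=4,fy=4,interpolation=cv2.INTER_CUBIC))
s=ctrl.get_state()
print(proj('side',s['eef_pos']))
go((.6647,.1628,.005,1.39))
E
```

```text
[306.03546581 229.40431997]
t 4.47 pos [0.664  0.1602 0.0996] th 1.3868 F [0.3 0.3 0.7] open 1.0 ff 0.0
(0.6647, 0.1628, 0.005, 1.39) -> [0.0028, 0.0006, 0.0946] [-0.0041, 0.0011, -0.0032]
```

View pics/s2.png

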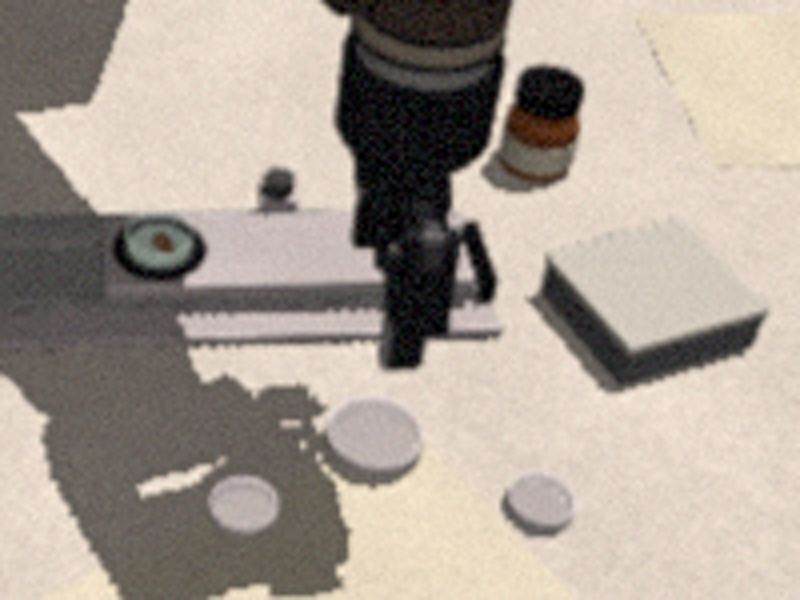

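The side view shows the open hand above the lid, which is at crop (375,440). The near fingertip is at crop (402,365). I'll work out that tip's true height.

```bash
python3 - <<'E'
from h import *
p=np.array(ctrl.get_state()['eef_pos']); y=np.array([.985,-.18,0])
for off in(.045,.057):
    for dz in(0,.013): print(off,dz,proj('side',p+off*y+[0,0,dz]).round(1))
E
```

```text
0.045 0 [309.8 244.8]
0.045 0.013 [310.6 240.3]
0.057 0 [310.9 249.1]
0.057 0.013 [311.7 244.6]
```

Emit:
carry_out(deltas=[0.003,0.0005,0.04,0,0,0,0.003,0.0005,0.07,0,0,0,0.003,0.0005,0.09,0,0,0,0.003,0.0005,0.098,0,0,0,0.003,0.0005,0.098,0,0,0])

```text
time: 5.1
eef_pos: [0.667, 0.1632, 0.0044]
tcp_rot: [0.769, 0.639, 0.001, 0.0]
contact_force: [0.0, 0.4, 0.3]
opening: 0.999
finger_force: 0.0
```

```bash
python3 - <<'E'
from h import *
go((.6647,.1628,.001,1.39))
E
```

```text
t 5.1 pos [0.667  0.1632 0.0044] th 1.3868 F [0.  0.4 0.3] open 0.999 ff 0.0
(0.6647, 0.1628, 0.001, 1.39) -> [-0.0008, -0.0022, 0.0034] [0.0015, -0.0004, -0.0032]
```

Emit:
carry_out(deltas=[-0.001,-0.002,0.003,0,0,0,-0.001,-0.002,0.003,0,0,0,-0.001,-0.002,0.003,0,0,0,-0.001,-0.002,0.003,0,0,0,-0.001,-0.002,0.003,0,0,0], grip=40, grip_force=20)

```text
time: 5.72
eef_pos: [0.6647, 0.1626, 0.0014]
tcp_rot: [0.769, 0.639, 0.0, 0.0]
contact_force: [-1.3, -0.3, 5.9]
opening: 0.645
finger_force: 21.6
```

```bash
python3 - <<'E'
from h import *
go((.6647,.1628,.1,1.39))
E
```

```text
t 5.72 pos [0.6647 0.1626 0.0014] th 1.3868 F [-1.3 -0.3  5.9] open 0.645 ff 21.6
(0.6647, 0.1628, 0.1, 1.39) -> [0.0002, 0.0001, -0.0986] [0.0011, -0.0003, -0.0032]
```

Emit:
carry_out(deltas=[0,0,-0.01,0,0,0,0,0,-0.025,0,0,0,0,0,-0.05,0,0,0,0,0,-0.08,0,0,0,0,0,-0.1,0,0,0])

```text
time: 6.35
eef_pos: [0.6649, 0.1626, 0.1029]
tcp_rot: [0.769, 0.639, 0.001, 0.001]
contact_force: [0.6, -0.1, -0.3]
opening: 0.636
finger_force: 21.3
```

```bash
python3 - <<'E'
from h import *
go((.5054,.0755,.1,1.39),(.5054,.0755,.06,1.39))
E
```

```text
t 6.35 pos [0.6649 0.1626 0.1029] th 1.3869 F [ 0.6 -0.1 -0.3] open 0.636 ff 21.3
(0.5054, 0.0755, 0.1, 1.39) -> [-0.1148, -0.1408, 0.0024] [0.0027, -0.0008, -0.0031]
(0.5054, 0.0755, 0.06, 1.39) -> [-0.1149, -0.141, 0.0424] [0.0027, -0.0008, -0.0031]
```

Emit:
carry_out(deltas=[-0.03,-0.036,0,0,0,0,-0.06,-0.072,0,0,0,0,-0.09,-0.108,0.01,0,0,0,-0.115,-0.141,0.03,0,0,0,-0.115,-0.141,0.04,0,0,0])

```text
time: 6.98
eef_pos: [0.5005, 0.0747, 0.0585]
tcp_rot: [0.77, 0.639, -0.002, -0.002]
contact_force: [0.0, 0.6, 0.5]
opening: 0.639
finger_force: 21.4
```

```bash
python3 - <<'E'
from h import *
ctrl.read_camera('top')
im,d=shot('side'); cv2.imwrite('pics/s3.png',cv2.resize(cv2.convertScaleAbs(im[160:240,200:300,::-1],alpha=1.6),None,fx=7,fy=7,interpolation=cv2.INTER_CUBIC))
np.save('s3.npy',im)
s=ctrl.get_state();p=np.array(s['eef_pos'])
for z in (.015,0): # expected lid outline top/bottom, in crop px
    c=p+[0,0,z-.0014]
    print(z,[((proj('side',c+.028*np.array([np.cos(a),np.sin(a),0]))-[200,160])*7).round().tolist() for a in np.arange(0,6.28,.785)])
go((.5054,.0755,.034,1.39))
E
```

```text
0.015 [[367.0, 318.0], [417.0, 295.0], [425.0, 257.0], [389.0, 226.0], [331.0, 220.0], [282.0, 241.0], [270.0, 278.0], [305.0, 310.0]]
0 [[366.0, 351.0], [416.0, 328.0], [424.0, 290.0], [388.0, 259.0], [330.0, 252.0], [282.0, 273.0], [271.0, 311.0], [305.0, 343.0]]
t 7.08 pos [0.5039 0.0752 0.0597] th 1.3862 F [-0.4 -0.   0. ] open 0.638 ff 21.4
(0.5054, 0.0755, 0.034, 1.39) -> [0.0006, 0.0015, 0.0257] [-0.0012, 0.0, -0.0038]
```

View pics/s3.png

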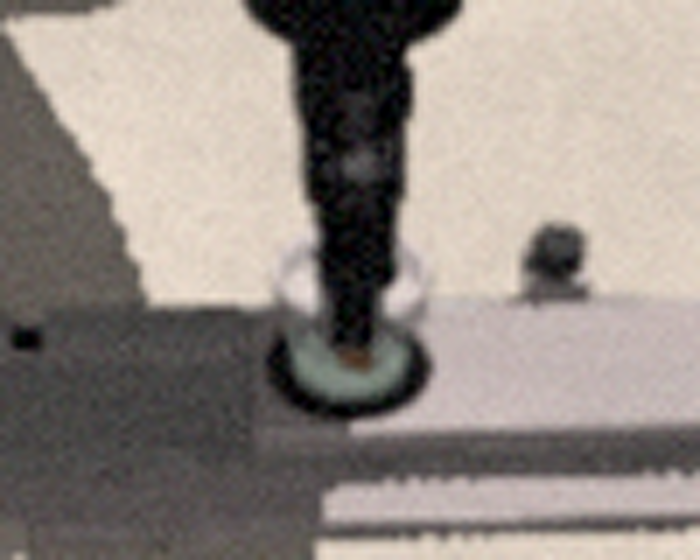

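The side view shows the lid in the fingers above the dish. The lid spans crop x 275..427 and the ring 268..430, so it is aligned within about 1 mm. Lowering now.

Emit:
carry_out(deltas=[0.0005,0.001,0.006,0,0,0,0.0005,0.001,0.012,0,0,0,0.0005,0.001,0.018,0,0,0,0.0005,0.001,0.024,0,0,0,0.0005,0.001,0.026,0,0,0])

```text
time: 7.7
eef_pos: [0.5051, 0.0757, 0.0336]
tcp_rot: [0.769, 0.639, -0.0, -0.0]
contact_force: [-0.5, -0.0, -1.8]
opening: 0.64
finger_force: 21.4
```

```bash
python3 - <<'E'
from h import *
go((.5054,.0755,.0334,1.39))
E
```

```text
t 7.7 pos [0.5051 0.0757 0.0336] th 1.3869 F [-0.5 -0.  -1.8] open 0.64 ff 21.4
(0.5054, 0.0755, 0.0334, 1.39) -> [-0.0001, 0.0003, 0.0002] [-0.0011, 0.0001, -0.0031]
```

Emit:
carry_out(deltas=[0,0,0,0,0,0,0,0,0,0,0,0,0,0,0,0,0,0,0,0,-0.01,0,0,0,0,0,-0.03,0,0,0], grip=100)

```text
time: 8.32
eef_pos: [0.5049, 0.0756, 0.0645]
tcp_rot: [0.769, 0.639, -0.001, -0.001]
contact_force: [0.7, 0.3, -0.6]
opening: 1.0
finger_force: 0.0
```

Emit:
carry_out(deltas=[0,0,-0.03,0,0,0,0.02,0.005,-0.06,0,0,0,0.06,0.005,-0.07,0,0,0,0.11,0.005,-0.07,0,0,0,0.155,0.005,-0.06,0,0,0])

```text
time: 8.95
eef_pos: [0.5402, 0.2288, 0.1268]
tcp_rot: [0.769, 0.639, 0.002, 0.001]
contact_force: [0.9, 0.1, 0.7]
opening: 1.001
finger_force: 0.0
```

```bash
python3 - <<'E'
from h import *
T,_=shot('top'); im,d=shot('side')
f=lambda c,k:cv2.resize(cv2.convertScaleAbs(c[:,:,::-1],alpha=1.6),None,fx=k,fy=k,interpolation=cv2.INTER_CUBIC)
cv2.imwrite('pics/s4.png',np.hstack([f(T[170:230,230:290],6),f(im[180:240,220:280],6)]))
go((.533,.232,.1,1.39),(.533,.232,.037,1.39))
E
```

```text
t 9.05 pos [0.5386 0.2304 0.1244] th 1.3907 F [ 0.  -0.3 -0.1] open 1.002 ff 0.0
(0.533, 0.232, 0.1, 1.39) -> [0.0006, -0.0058, 0.0244] [-0.0, -0.001, 0.0007]
(0.533, 0.232, 0.037, 1.39) -> [0.0005, -0.0058, 0.0874] [-0.0, -0.001, 0.0007]
```

View pics/s4.png

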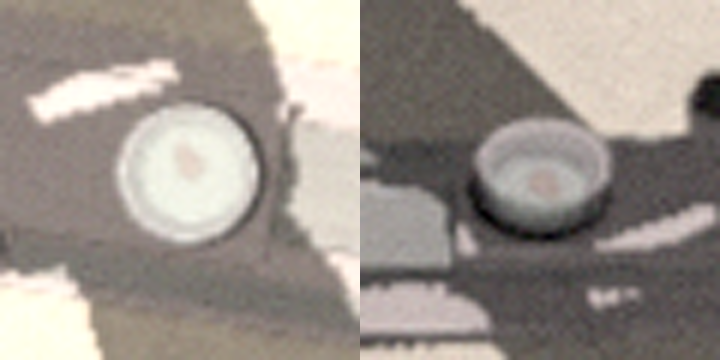

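Both views show the lid centred over the ring and looking level: top view crop (188,172), side view (543,175). I'll check its height in the depth image, then go on to the knob.

```bash
python3 - <<'E'
from h import *
for n in('top','side'):
    im,d=shot(n);P=pts(n,d); u,v=proj(n,(.5054,.0756,.047)).round().astype(int); w=P[v-5:v+6,u-7:u+8].reshape(-1,3); w=w[abs(w[:,2])<.1]
    A=np.c_[w[:,:2]-[.5054,.0756],np.ones(len(w))]; print(n,u,v,'z',np.median(w[:,2]).round(4),'slopes',np.linalg.lstsq(A,w[:,2],rcond=None)[0].round(3))
    for z in(.047,.059):
        print(z,[(proj(n,(.5054+.028*np.cos(a),.0756+.028*np.sin(a),z))).round(1).tolist() for a in(0,1.57,3.14,4.71)])
E
```

```text
top 262 198 z 0.0473 slopes [0.02  0.009 0.047]
0.047 [[261.9, 186.5], [250.5, 198.1], [262.1, 209.5], [273.6, 197.9]]
0.059 [[262.0, 185.8], [250.4, 197.5], [262.2, 209.1], [273.8, 197.4]]
side 250 207 z 0.0494 slopes [ 0.008 -0.004  0.049]
0.047 [[252.5, 214.0], [260.7, 205.2], [247.4, 199.8], [238.9, 208.3]]
0.059 [[252.6, 210.2], [260.9, 201.5], [247.4, 196.2], [238.9, 204.6]]
```

Emit:
carry_out(deltas=[0,-0.006,0.03,0,0,0,0,-0.006,0.05,0,0,0,0,-0.006,0.07,0,0,0,0,-0.006,0.085,0,0,0,0,-0.006,0.085,0,0,0])

```text
time: 9.78
eef_pos: [0.532, 0.2277, 0.0377]
tcp_rot: [0.769, 0.639, -0.001, -0.001]
contact_force: [-0.3, 0.1, 0.2]
opening: 1.002
finger_force: 0.0
```

```bash
python3 - <<'E'
from h import *
go((.533,.232,.037,1.39))
E
```

```text
t 9.78 pos [0.532  0.2277 0.0377] th 1.3864 F [-0.3  0.1  0.2] open 1.002 ff 0.0
(0.533, 0.232, 0.037, 1.39) -> [0.0045, 0.0002, 0.0007] [-0.0028, 0.0012, -0.0036]
```

Top of the lid measures 47.3 mm with slopes of 0.02 or less, so it is seated flat. Gripping the knob.

Emit:
carry_out(deltas=[0.003,0,0,0,0,0,0.003,0,0,0,0,0,0.003,0,0,0,0,0,0.003,0,0,0,0,0,0.003,0,0,0,0,0], grip=0, grip_force=40)

```text
time: 10.4
eef_pos: [0.5349, 0.2312, 0.0402]
tcp_rot: [0.769, 0.639, 0.002, 0.001]
contact_force: [3.0, -0.9, 1.1]
opening: 0.241
finger_force: 40.2
```

Emit:
carry_out(deltas=[0.003,0,0,0,0,0,0.003,0,0,0,0,0])

```text
time: 10.65
eef_pos: [0.5349, 0.2313, 0.0402]
tcp_rot: [0.769, 0.64, -0.002, 0.002]
contact_force: [1.3, -10.2, 4.7]
opening: 0.245
finger_force: 40.6
```

```bash
python3 - <<'E'
from h import *
go((.533,.232,.037,1.39)); 
y=np.array([.175,.985]); s=ctrl.get_state(); p=np.array(s['eef_pos'])
for D in(.16,.18,.19,.195,.2): q=p[:2]-D*y; go((q[0],q[1],p[2],1.39))
E
```

```text
t 10.65 pos [0.5349 0.2313 0.0402] th 1.3886 F [  1.3 -10.2   4.7] open 0.245 ff 40.6
(0.533, 0.232, 0.037, 1.39) -> [0.0004, -0.002, 0.0032] [0.0015, 0.0057, -0.0014]
t 10.65 pos [0.5349 0.2313 0.0402] th 1.3886 F [  1.3 -10.2   4.7] open 0.245 ff 40.6
(np.float64(0.5068652487124962), np.float64(0.07369053651293972), np.float64(0.04019072737832103), 1.39) -> [-0.1601, 0.001, 0.0009] [0.0015, 0.0057, -0.0014]
t 10.65 pos [0.5349 0.2313 0.0402] th 1.3886 F [  1.3 -10.2   4.7] open 0.245 ff 40.6
(np.float64(0.5033652487124962), np.float64(0.053990536512939724), np.float64(0.04019072737832103), 1.39) -> [-0.1801, 0.0011, 0.001] [0.0015, 0.0057, -0.0014]
t 10.65 pos [0.5349 0.2313 0.0402] th 1.3886 F [  1.3 -10.2   4.7] open 0.245 ff 40.6
(np.float64(0.5016152487124962), np.float64(0.0441405365129397), np.float64(0.04019072737832103), 1.39) -> [-0.1901, 0.0012, 0.0011] [0.0015, 0.0057, -0.0014]
t 10.65 pos [0.5349 0.2313 0.0402] th 1.3886 F [  1.3 -10.2   4.7] open 0.245 ff 40.6
(np.float64(0.5007402487124962), np.float64(0.039215536512939714), np.float64(0.04019072737832103), 1.39) -> [-0.1951, 0.0012, 0.0011] [0.0015, 0.0057, -0.0014]
t 10.65 pos [0.5349 0.2313 0.0402] th 1.3886 F [  1.3 -10.2   4.7] open 0.245 ff 40.6
(np.float64(0.4998652487124962), np.float64(0.0342905365129397), np.float64(0.04019072737832103), 1.39) -> [-0.2001, 0.0013, 0.0011] [0.0015, 0.0057, -0.0014]
```

Emit:
carry_out(deltas=[-0.006,0,0,0,0,0,-0.018,0,0,0,0,0,-0.035,0,0,0,0,0,-0.054,0,0,0,0,0,-0.072,0,0,0,0,0])

```text
time: 11.28
eef_pos: [0.5227, 0.1637, 0.0402]
tcp_rot: [0.769, 0.639, 0.003, 0.001]
contact_force: [7.4, 3.5, -1.5]
opening: 0.242
finger_force: 40.1
```

```bash
python3 - <<'E'
from h import *
go((.5034,.054,.0402,1.39),(.5007,.0392,.0402,1.39)); print(np.array(ctrl.get_state()['eef_pos'])[:2]@[.175,.985]-.3214)
E
```

```text
t 11.28 pos [0.5227 0.1637 0.0402] th 1.3863 F [ 7.4  3.5 -1.5] open 0.242 ff 40.1
(0.5034, 0.054, 0.0402, 1.39) -> [-0.1114, 0.0011, -0.0004] [0.0053, -0.0034, -0.0037]
(0.5007, 0.0392, 0.0402, 1.39) -> [-0.1264, 0.0012, -0.0004] [0.0053, -0.0034, -0.0037]
-0.06870822277561422
```

Emit:
carry_out(deltas=[-0.02,0.001,0,0,0,0,-0.042,0.001,0,0,0,0,-0.064,0.001,0,0,0,0,-0.082,0.001,0,0,0,0,-0.092,0.001,0,0,0,0])

```text
time: 11.9
eef_pos: [0.5064, 0.0725, 0.0402]
tcp_rot: [0.769, 0.639, 0.002, 0.001]
contact_force: [4.9, 3.1, 0.3]
opening: 0.241
finger_force: 40.3
```

```bash
cat > k.py <<'E'
from h import *
s=ctrl.get_state(); p=np.array(s['eef_pos']);y=np.array([.178,.984]);F=np.array(s['contact_force'])[:2]
print('t',s['time'],'travel',(.3228-p[:2]@y).round(4),'z',p[2].round(4),'Fy',(F@y).round(2),'Fx',(F@[.984,-.178]).round(2),'Fz',round(s['contact_force'][2],1),'ff',s['finger_force'],p.round(4))
E
python3 k.py
```

```text
t 11.9 travel 0.1613 z 0.0402 Fy 3.93 Fx 4.26 Fz 0.3 ff 40.294538140296936 [0.5064 0.0725 0.0402]
```

Emit:
carry_out(deltas=[-0.005,0.001,0,0,0,0,-0.01,0.001,0,0,0,0,-0.015,0.001,0,0,0,0,-0.02,0.001,0,0,0,0,-0.024,0.001,0,0,0,0])

```text
time: 12.52
eef_pos: [0.5022, 0.0492, 0.0401]
tcp_rot: [0.769, 0.639, 0.001, 0.0]
contact_force: [2.2, 2.2, 5.2]
opening: 0.245
finger_force: 40.8
```

```bash
python3 k.py
```

```text
t 12.525 travel 0.185 z 0.0401 Fy 2.55 Fx 1.76 Fz 5.2 ff 40.76025187969208 [0.5022 0.0492 0.0401]
```

Emit:
carry_out(deltas=[-0.001,0,0,0,0,0,-0.002,0,0,0,0,0])

```text
time: 12.78
eef_pos: [0.5018, 0.0473, 0.0401]
tcp_rot: [0.769, 0.639, 0.001, 0.0]
contact_force: [2.0, 1.6, 4.7]
opening: 0.243
finger_force: 40.8
```

```bash
python3 k.py
```

```text
t 12.775 travel 0.187 z 0.0401 Fy 1.92 Fx 1.71 Fz 4.7 ff 40.767091512680054 [0.5018 0.0473 0.0401]
```

Emit:
carry_out(deltas=[-0.001,0,0,0,0,0,-0.002,0,0,0,0,0])

```text
time: 13.02
eef_pos: [0.5014, 0.0454, 0.0401]
tcp_rot: [0.769, 0.639, 0.001, 0.0]
contact_force: [2.2, 2.0, 5.2]
opening: 0.245
finger_force: 40.8
```

```bash
python3 k.py
```

```text
t 13.025 travel 0.1889 z 0.0401 Fy 2.33 Fx 1.8 Fz 5.2 ff 40.76692342758179 [0.5014 0.0454 0.0401]
```

Emit:
carry_out(deltas=[-0.001,0,0,0,0,0,-0.001,0,0,0,0,0])

```text
time: 13.28
eef_pos: [0.5013, 0.0442, 0.0401]
tcp_rot: [0.769, 0.639, 0.001, 0.0]
contact_force: [1.7, 0.7, 5.6]
opening: 0.247
finger_force: 40.8
```

Emit:
carry_out(deltas=[-0.001,0,0,0,0,0,-0.001,0,0,0,0,0])

```text
time: 13.52
eef_pos: [0.5011, 0.0432, 0.0401]
tcp_rot: [0.769, 0.639, 0.0, 0.0]
contact_force: [1.9, 0.7, 5.1]
opening: 0.249
finger_force: 40.8
```

Emit:
carry_out(deltas=[-0.001,0,0,0,0,0,-0.001,0,0,0,0,0])

```text
time: 13.78
eef_pos: [0.5009, 0.042, 0.0401]
tcp_rot: [0.769, 0.639, 0.0, 0.0]
contact_force: [1.3, 0.1, 6.1]
opening: 0.242
finger_force: 40.8
```

Emit:
carry_out(deltas=[-0.001,0,0,0,0,0,-0.001,0,0,0,0,0])

```text
time: 14.02
eef_pos: [0.5006, 0.0409, 0.0401]
tcp_rot: [0.769, 0.639, 0.0, 0.001]
contact_force: [0.9, -0.9, 6.6]
opening: 0.246
finger_force: 40.8
```

```bash
python3 k.py
```

```text
t 14.025 travel 0.1935 z 0.0401 Fy -0.73 Fx 1.04 Fz 6.6 ff 40.7657253742218 [0.5006 0.0409 0.0401]
```

Emit:
carry_out(deltas=[-0.001,0,0,0,0,0,-0.001,0,0,0,0,0])

```text
time: 14.28
eef_pos: [0.5004, 0.0396, 0.0401]
tcp_rot: [0.769, 0.639, -0.0, 0.001]
contact_force: [1.8, -1.0, 6.1]
opening: 0.24
finger_force: 40.8
```

Emit:
carry_out(deltas=[-0.001,0,0,0,0,0,-0.001,0,0,0,0,0])

```text
time: 14.52
eef_pos: [0.5002, 0.0383, 0.0401]
tcp_rot: [0.769, 0.64, -0.0, 0.001]
contact_force: [-0.4, -3.5, 5.2]
opening: 0.241
finger_force: 40.8
```

```bash
python3 k.py
```

```text
t 14.525 travel 0.1961 z 0.0401 Fy -3.54 Fx 0.19 Fz 5.2 ff 40.82603394985199 [0.5002 0.0383 0.0401]
```

Emit:
carry_out(deltas=[-0.001,0,0,0,0,0,-0.001,0,0,0,0,0])

```text
time: 14.78
eef_pos: [0.4999, 0.0368, 0.0401]
tcp_rot: [0.769, 0.64, -0.001, 0.001]
contact_force: [-0.4, -5.5, 5.5]
opening: 0.244
finger_force: 40.8
```

Emit:
carry_out(deltas=[-0.001,0,0,0,0,0,-0.001,0,0,0,0,0])

```text
time: 15.02
eef_pos: [0.4998, 0.0362, 0.0401]
tcp_rot: [0.769, 0.64, -0.0, 0.001]
contact_force: [0.8, -4.3, 6.2]
opening: 0.239
finger_force: 40.8
```

```bash
python3 k.py
```

```text
t 15.025 travel 0.1982 z 0.0401 Fy -4.04 Fx 1.55 Fz 6.2 ff 40.82216262817383 [0.4998 0.0362 0.0401]
```

Emit:
carry_out(deltas=[-0.001,0,0,0,0,0,-0.001,0,0,0,0,0])

```text
time: 15.28
eef_pos: [0.4998, 0.036, 0.0401]
tcp_rot: [0.769, 0.639, 0.0, 0.001]
contact_force: [1.8, -0.1, 5.3]
opening: 0.239
finger_force: 40.8
```

Emit:
carry_out(deltas=[-0.001,0,0,0,0,0,-0.001,0,0,0,0,0])

```text
time: 15.52
eef_pos: [0.4998, 0.0358, 0.0401]
tcp_rot: [0.769, 0.639, 0.001, 0.0]
contact_force: [2.1, 3.9, 5.8]
opening: 0.242
finger_force: 40.8
```

```bash
python3 k.py
```

```text
t 15.525 travel 0.1986 z 0.0401 Fy 4.22 Fx 1.39 Fz 5.8 ff 40.75237154960632 [0.4998 0.0358 0.0401]
```

The force went from a 5.5 N pull to a stiff hold, with the tool staying at y 0.036 while the force swung from −4 to +4 N. That is the ball in the notch. I'll back off 1 mm to centre the load and look.

Emit:
carry_out(deltas=[0.0008,0,0,0,0,0,0.0008,0,0,0,0,0,0.0008,0,0,0,0,0])

```text
time: 15.9
eef_pos: [0.4998, 0.0359, 0.0402]
tcp_rot: [0.769, 0.639, 0.0, 0.001]
contact_force: [1.4, 0.0, 6.3]
opening: 0.242
finger_force: 40.8
```

```bash
python3 - <<'E'
import k
from h import *
T,_=shot('top'); im,d=shot('side')
f=lambda c,k:cv2.resize(cv2.convertScaleAbs(c[:,:,::-1],alpha=1.8),None,fx=k,fy=k,interpolation=cv2.INTER_CUBIC)
cv2.imwrite('pics/s5.png',np.hstack([f(T[170:260,270:370],4),f(im[150:240,140:240],4)]))
P=pts('side',d); y=np.array([.178,.984]); c=np.array([.5058,.0762])-.1984*y; print('dish',c,proj('top',[*c,.047]),proj('side',[*c,.047]))
u,v=proj('side',[*c,.047]).round().astype(int); w=P[v-4:v+5,u-6:u+7].reshape(-1,3);w=w[abs(w[:,2])<.1]; print(len(w),np.median(w,0).round(4))
E
```

```text
t 15.9 travel 0.1985 z 0.0402 Fy 0.27 Fx 1.39 Fz 6.3 ff 40.808932185173035 [0.4998 0.0359 0.0402]
dish [ 0.4704848 -0.1190256] [343.0341766  211.83495386] [169.99523204 208.69390823]
0 [nan nan nan]
  return _methods._mean(a, axis=axis, dtype=dtype,
  ret = um.true_divide(
```

View pics/s5.png

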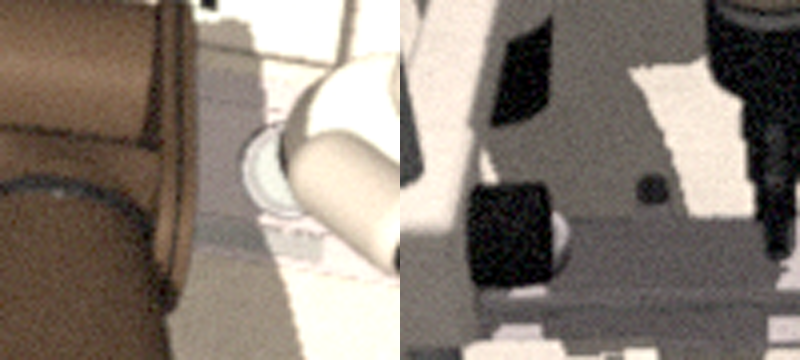

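The lid is on the dish, partly hidden under the head: its left part shows at top crop (265,170) and its edge at side crop (560,245). The load is balanced in the notch and the arm is clear of the microscope, so I'm handing in.

```bash
python3 -c "
from h import *
print(ctrl.sign_off())"
```

```text
the job is handed in; nothing more can be done
None
```

The job is handed in: the lid measured seated flat on the dish (47.3 mm top height), the force readings show the carriage resting with its ball in the notch, and the knob is still gripped at about 40 N; the sign-off gave no verdict.

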